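Fetch the check weight from behind the tooling and check the balance

TASK

The steel check weight in the storage tray is hemmed in by three tall aluminium tools: stand all three upright in the empty side tray first, then set the check weight gently on the middle of the balance's pan while they wait there. Then stand each of the three tools back upright on the very spot in the storage tray where it stood at the start, leaving the weight on the balance. Do not let any tool fall over, and leave the screwdriver, the jar and the tape roll alone.

Things in the scene. Friction and masses are not known exactly. Their poses are not given: they have to be found in the camera images.
- check_weight: The check weight: a low plain steel disc, 50 mm diameter, 32 mm high, about 0.5 kg, standing flat in the storage tray between the three tall tools and the tray's rear upstand. Origin: centre of its underside, z up its axis.
- round_mandrel: Tall plain round aluminium mandrel, 40 mm diameter over its whole height of 105 mm, about 0.35 kg, standing upright in the storage tray. Origin: centre of its underside, z up its axis.
- square_post: Tall square aluminium post, 36 x 36 mm, 105 mm high, about 0.35 kg, standing upright in the storage tray. Origin: centre of its underside, z up, x and y square to its faces.
- stepped_mandrel: Tall stepped round aluminium mandrel: 40 mm diameter up to 50 mm height, above that 26 mm diameter up to its top at 105 mm, about 0.25 kg, standing upright in the storage tray. Origin: centre of its underside, z up its axis.
- storage_tray: Fixed blue steel tray, 143 (x) by 204 mm (y), floor 4 mm above the table, edges 12 mm high, rear upstand 45 mm high on its +x side (inner face x = 63 mm). Origin: at table height under its middle. White outlines mark the places: weight at (20, 0) mm, tools at (20, 56), (20, -56) and (-36, 0) mm; which tool stands where changes; each starts within 2 mm of its outline's middle.
- side_tray: Fixed empty black plastic side tray, 270 mm along its x by 120 mm along its y outside, walls 4 mm thick and 16 mm high, inner floor 4 mm above the table. Origin: at table height, under its centre. Left or right of the storage tray, changing place with the balance.
- balance: Fixed white bench balance with a round stainless pan, 116 mm diameter, whose flat top is 62 mm above the table; the housing, 50 mm high, is 170 mm along y and runs from x = -125 to +75 mm. Origin: at table height, exactly under the pan's centre; the display is on its -x side. A dark circle of 60 mm diameter marks the pan's middle. The pan does not sink.
- screwdriver: Bystander: loose screwdriver with red handle, about 190 mm long, lying on the table beyond the trays. Origin near its middle at its underside, x along it to the tip; it lies across, along the world y.
- jar: Bystander: loose closed jar, 64 mm diameter, 75 mm high, standing on the table beyond the trays. Origin: centre of its underside.
- tape_roll: Bystander: loose black roll of tape lying flat on the table between the robot and the storage tray, 92 mm outer diameter, 19 mm high. Origin: centre of its underside.

How it is judged (in metres and radians):
On the way, in this order (a step that is already met when the one before it is completed fails the run):
1. all three tools stand upright in the side tray while the check weight is still in the storage tray (x of round_mandrel in the frame of side_tray between -0.125 and 0.125 m and y of round_mandrel in the frame of side_tray between -0.05 and 0.05 m and z of each of round_mandrel, square_post, stepped_mandrel in the frame of side_tray below 0.01 m and linear speed of each of round_mandrel, square_post, stepped_mandrel below 0.03 m/s and angular speed of each of round_mandrel, square_post, stepped_mandrel below 0.3 rad/s and angle between each of round_mandrel, square_post, stepped_mandrel's own z axis and vertical below 0.1 rad and x of square_post in the frame of side_tray between -0.125 and 0.125 m and y of square_post in the frame of side_tray between -0.05 and 0.05 m and x of stepped_mandrel in the frame of side_tray between -0.125 and 0.125 m and y of stepped_mandrel in the frame of side_tray between -0.05 and 0.05 m and z of check_weight in the frame of storage_tray below 0.015 m and horizontal distance between check_weight and storage_tray below 0.09 m), for 0.2 s.
2. the check weight stands on the middle of the balance's pan while the three tools wait in the side tray (horizontal distance between check_weight and balance below 0.015 m and z of check_weight in the frame of balance between 0.058 and 0.067 m and linear speed of each of check_weight, round_mandrel, square_post, stepped_mandrel below 0.03 m/s and angular speed of each of check_weight, round_mandrel, square_post, stepped_mandrel below 0.3 rad/s and angle between each of check_weight, round_mandrel, square_post, stepped_mandrel's own z axis and vertical below 0.1 rad and x of round_mandrel in the frame of side_tray between -0.125 and 0.125 m and y of round_mandrel in the frame of side_tray between -0.05 and 0.05 m and z of each of round_mandrel, square_post, stepped_mandrel in the frame of side_tray below 0.01 m and x of square_post in the frame of side_tray between -0.125 and 0.125 m and y of square_post in the frame of side_tray between -0.05 and 0.05 m and x of stepped_mandrel in the frame of side_tray between -0.125 and 0.125 m and y of stepped_mandrel in the frame of side_tray between -0.05 and 0.05 m), for 0.2 s.
At the end, for the whole second after the job is handed in: The check weight stands flat on the pan within 15 mm of its centre, and each of the three tools stands upright in the storage tray within 15 mm of where it stood at the start; all at rest (horizontal distance between check_weight and balance below 0.015 m and z of check_weight in the frame of balance between 0.058 and 0.067 m and linear speed of each of check_weight, round_mandrel, square_post, stepped_mandrel below 0.03 m/s and angular speed of each of check_weight, round_mandrel, square_post, stepped_mandrel below 0.3 rad/s and angle between each of check_weight, round_mandrel, square_post, stepped_mandrel's own z axis and vertical below 0.1 rad and distance of each of round_mandrel, square_post, stepped_mandrel from where it was at the start of the episode below 0.015 m); the robot touches nothing.
It fails at once if a tall tool falls over (angle between any of round_mandrel, square_post, stepped_mandrel's own z axis and vertical above 0.7 rad).
It fails at once if the screwdriver, the jar or the tape roll is moved by more than 30 mm (distance of any of screwdriver, jar, tape_roll from where it was at the start of the episode above 0.03 m).
It fails at once if the check weight is dropped onto the balance from more than about 10 mm (horizontal distance between check_weight and balance below 0.06 m and z of check_weight in the frame of balance below 0.09 m and linear speed of check_weight above 0.45 m/s and contact force between check_weight and the fingers below 0.5 N).
It also fails if it takes over 131 s, if anything falls off the work surface, if the arm or the gripper's body presses on something with over 40 N, if the wrist force passes 120 N, or if a joint passes its speed limit or range.

ROBOT

A 6-joint arm with a two-finger parallel gripper is mounted at the origin on the work surface. World frame = base frame: x ahead of the robot, y to its left, z up, the work surface at z = 0. Lengths are in m, angles in degrees, forces in N, time in s.
With the tool pointing down it reaches from about 0.375 to 0.975 m from the base axis. Payload 3.8 kg.
Tool frame: the origin (TCP) lies between the finger pads; the fingertips stand 17 mm ahead of it and the grasp point (between the pads) lies 2 mm behind it (finger_overhang is the distance from the TCP to the fingertips, in m); z points along the fingers, y is the line along which they close (so a half turn about z gives the same grasp; the last joint's range is limited). The gripper opens to 85 mm and grips with 20 to 120 N. Pads are 22 mm wide; open, the fingers measure 114 mm over their backs; the gripper's body (76 mm by 85 mm) begins 54 mm behind the grasp point. The pads swing forward as they close: fully open they stand 13 mm farther back than shut.
Start: joints at [-78.031, 15.12, 91.902, -0, 72.978, -2.114], TCP at [0.164, -0.655, 0.248] pointing down, gripper open.
Joint ranges: [-150.88, 150.88], [-54.13, 125.18], [17.81, 147.31], [-75.09, 255.09], [0, 152.58], [-146.25, 146.25]. Speed limits (degrees/s): [147.25, 147.25, 180, 180, 180, 180].

INTERFACE

Orientations are given as [roll, pitch, yaw] about the fixed x, y, z axes, in that order (R = Rz(yaw) Ry(pitch) Rx(roll)).
In Python, from plant import * gives the robot as it stands.
- The arm moves only by the tool play_rows, never from a script. Its argument "targets" is a list of rows, each a list of 6 numbers: the shift along the tool's x, y, z in cm, then the turn, a rotation vector about the tool's x, y, z in degrees. A call has 1 to 12 rows; each row is the pose to reach, as a shift and turn from the pose commanded when the call began, along the tool's axes at that moment; what a row does not reach only later rows make up. A row lasts 1/8 s, in which the tool goes at most 62.5 mm and 10.7 degrees, less where a joint would pass 70% of its speed; a pose out of reach is approached as far as the arm can. A call with a gripper value outside its range is refused whole. "grip" is the closure, from 0 (fully open) to 1 (shut), set as the call begins (left out, the last holds). The fingers move at their own pace and stop on an object; "grip_force" is the grip in N (left out, the last holds). Time passes only in rows, so rows that repeat a pose let the fingers close. It gives the time, the measured TCP pose, the force, the opening and the grip force at its end, in the units of the state.
- get_state(): the state, without advancing time (a new reading comes with each control period).
- read_camera(name): name is "side" or "top"; returns (picture, depth): 480x640x3 uint8, red, green, blue; 480x640 float32, m along the optical axis (not along the pixel's ray), 0 where there is no reading.
- camera_model(name): a dict with "mtx" (3x3 intrinsics, pixels), "rvec" (rotation vector, rad) and "tvec" (3), from world to camera coordinates, as OpenCV has them. Camera axes: x right, y down, z forward; pixel columns grow to the right and rows downward; lengths in m; the calibration is good to about 2 mm. A picture is of the moment at which its call begins. camera_model takes no time and is no camera call.
- job_done(): hands the job in; it is judged then, once.
The state is a dict: "clock": time; "qpos": joint angles; "qd": joint speeds; "effort": joint torques, N m; "eef_pos": TCP position; "tcp_rot": TCP orientation; "wrist_force": force on the tool from outside, world axes, zero at the start; "moment": the same for the moment, N m; "width": opening from 0.0 (shut) to 1.0 (fully open); "gripper_force": force on a finger pad.
Only numpy, scipy, OpenCV 4.12 (cv2) and the standard library are available. Lean on these libraries where they do the work, as an engineer would, in place of code of your own. Each camera call takes 0.05 s, during which the arm holds its last target. There are 200 camera calls.

## Working session

There is one attempt and no reset: what is moved stays moved. The work goes in short steps, Python scripts to look and compute and a tool call to move; the robot and the scene stay as the last step left them, time stands still between calls to the robot, and variables do not carry over. Pictures are saved under pics/ and viewed, at most 14 in all, crops included, and the job is handed in when it is done.

Besides the shell and the picture viewer there is one more tool, called after ">>>" as a command line: name --pt "numbers of a row" for each row, then --argument value for the rest. play_rows: Moves the arm, as the interface text tells. Its arguments: {"type":"object","properties":{"targets":{"type":"array","items":{"type":"array","items":{"type":"number"}}},"grip":{"type":"number"},"grip_force":{"type":"number"}},"required":["targets"]}

```bash
mkdir -p pics; ls; cat > h.py <<'E'
from plant import *
import numpy as np, cv2
def cloud(name):
    im,d=read_camera(name); m=camera_model(name)
    R=cv2.Rodrigues(np.array(m["rvec"],float))[0]; t=np.array(m["tvec"],float).reshape(3); K=np.array(m["mtx"],float)
    v,u=np.mgrid[0:480,0:640]
    c=np.stack([(u-K[0,2])/K[0,0]*d,(v-K[1,2])/K[1,1]*d,d],-1)
    P=(c-t)@R   # R^T (c-t)
    P[d==0]=np.nan
    return im,d,P
E
python3 - <<'E'
from h import *
for n in("top","side"):
    im,d,P=cloud(n); cv2.imwrite(f"pics/{n}0.png",im[...,::-1]); np.savez(f"{n}0.npz",im=im,d=d,P=P)
    m=camera_model(n);R=cv2.Rodrigues(np.array(m["rvec"],float))[0];print(n,-R.T@np.array(m["tvec"]).ravel(),R[2])
print(get_state())
E
```

```text
pics
top [ 0.40591729 -0.00781204  0.90002307] [ 0.20537605  0.03582081 -0.97802738]
side [0.09108828 0.69235328 0.60751636] [ 0.45903464 -0.68024736 -0.57144618]
{'clock': 0.1, 'qpos': array([-7.80307877e+01,  1.51648902e+01,  9.19757654e+01, -3.24585896e-04,
        7.29778922e+01, -2.11364212e+00]), 'qd': array([ 0.04557778, -0.08427966, -0.1244612 ,  0.16818454, -0.05286453,
        0.01358978]), 'effort': array([ 8.03641774e-05, -5.16705108e+01, -3.68590522e+01, -9.99662552e-05,
        6.33665026e-03,  2.94920960e-05]), 'eef_pos': array([ 0.1641129 , -0.65407843,  0.24706391]), 'tcp_rot': array([-1.79881521e+02, -4.06227916e-03,  1.40829455e+01]), 'wrist_force': array([-0.0985176 ,  0.28611934, -0.65330942]), 'moment': array([-0.02428132, -0.01643483, -0.03103143]), 'gripper_force': 0.0, 'width': 1.0024020331202557}
```

View pics/top0.png

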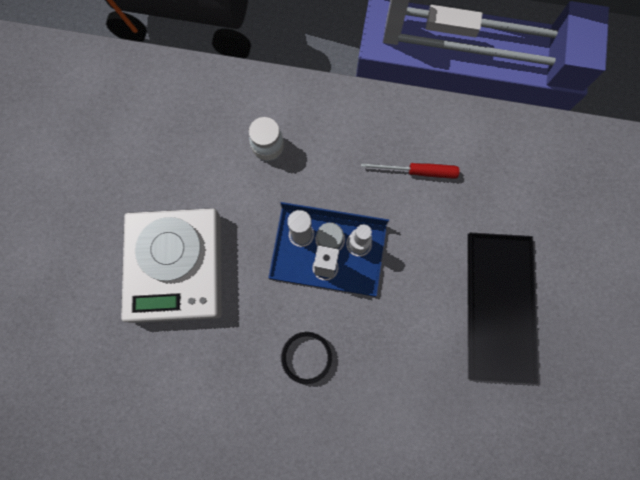

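View pics/side0.png

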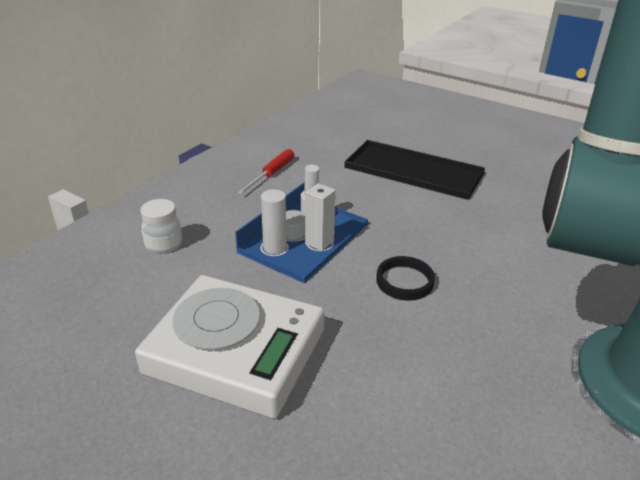

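The top view shows the balance pan at about (168,249), the round mandrel's top at (300,222), the stepped one at (363,233) and the square post at (327,258). The weight lies at about (330,236) and the side tray at about (503,308). The side view shows the same layout, with the post and the round mandrel nearest that camera. Next I measure the positions.

```bash
cat >> h.py <<'E'
def rect(P,mask,lab):
    p=P[mask][:,:2]; p=p[~np.isnan(p).any(1)].astype(np.float32)
    (c,s,a)=cv2.minAreaRect(p); q=cv2.minEnclosingCircle(p)
    print(lab,len(p),"mean",p.mean(0).round(4),"rect c",np.round(c,4),"size",np.round(s,4),"ang",round(a,1),"circ",np.round(q[0],4),round(q[1],4))
    return c,s,a
def comps(P,lo,hi,box,lab,minn=15):
    z=P[...,2]; m=(z>lo)&(z<hi)&(P[...,0]>box[0])&(P[...,0]<box[1])&(P[...,1]>box[2])&(P[...,1]<box[3])
    n,L=cv2.connectedComponents(m.astype(np.uint8),connectivity=4)
    for i in range(1,n):
        if (L==i).sum()>=minn: rect(P,L==i,lab); print("   z",np.median(z[L==i]).round(4), "uv",np.argwhere(L==i).mean(0).round(0)[::-1])
E
python3 - <<'E'
from h import *
f=np.load("top0.npz"); im,P=f["im"].astype(int),f["P"]; z=P[...,2]
v,u=np.mgrid[0:480,0:640]
box=(.35,.8,-.15,.15)
comps(P,.095,.12,box,"tool tops")
comps(P,.03,.043,box,"weight?")
comps(P,.058,.07,(.3,.8,.15,.5),"pan")
comps(P,.068,.085,(.3,.9,-.2,.5),"jar")
comps(P,.01,.03,(.3,.48,-.2,.2),"tape")
r,g,b=im[...,0],im[...,1],im[...,2]
reg=(u>255)&(u<400)&(v>195)&(v<305)
rect(P,reg&(b>r+40)&(z<.02),"tray blue low"); rect(P,reg&(b>r+40),"tray blue all")
c=rect(P,reg&(b>r+40)&(z>.035)&(z<.06),"upstand")
sd=(u>455)&(u<550)&(v>220)&(v<395)
rect(P,sd&(im.sum(2)<100),"side dark"); rect(P,sd&(z>.010)&(z<.022),"side walls"); 
rect(P,(u>350)&(u<470)&(v>150)&(v<190)&(r>g+60),"screw handle")
print("table z",np.nanmedian(z[400:450,200:400]))
E
```

```text
tool tops 445 mean [0.5982 0.0607] rect c [0.5994 0.0606] size [0.0396 0.038 ] ang 6.8 circ [0.5993 0.061 ] 0.0201
   z 0.1094 uv [299. 222.]
tool tops 201 mean [ 0.5991 -0.0493] rect c [ 0.6    -0.0495] size [0.0246 0.0247] ang 8.4 circ [ 0.6006 -0.0495] 0.013
   z 0.1094 uv [362. 232.]
tool tops 476 mean [0.5445 0.0049] rect c [0.5455 0.005 ] size [0.0361 0.0363] ang 88.7 circ [0.5448 0.0045] 0.0243
   z 0.1095 uv [326. 258.]
weight? 57 mean [0.7509 0.1363] rect c [0.7555 0.1352] size [0.0108 0.0463] ang 66.5 circ [0.7577 0.1401] 0.0232
   z 0.0358 uv [276. 149.]
weight? 204 mean [0.644  0.0056] rect c [0.6441 0.0065] size [0.0026 0.2027] ang 0.3 circ [0.6437 0.0065] 0.1015
   z 0.0364 uv [334. 213.]
weight? 544 mean [0.6006 0.0068] rect c [0.6011 0.0072] size [0.0473 0.0483] ang 9.3 circ [0.6011 0.0068] 0.0253
   z 0.0365 uv [329. 235.]
weight? 15 mean [0.581  0.0632] rect c [0.581  0.0625] size [0.0193 0.0029] ang 86.7 circ [0.5825 0.0624] 0.0097
   z 0.0358 uv [297. 240.]
weight? 20 mean [ 0.5823 -0.0505] rect c [ 0.5826 -0.0498] size [0.0223 0.0035] ang 89.4 circ [ 0.5844 -0.04
[... 1190 characters left out ...]
5832 0.0041] size [0.1532 0.2054] ang 0.6 circ [0.5757 0.0037] 0.1216
tray blue all 3459 mean [0.5661 0.0187] rect c [0.5832 0.0041] size [0.1532 0.2054] ang 0.6 circ [0.5771 0.0038] 0.1224
upstand 239 mean [0.645  0.0056] rect c [0.6454 0.0052] size [0.0042 0.2007] ang 0.5 circ [0.6452 0.0052] 0.1004
side dark 6140 mean [ 0.5757 -0.325 ] rect c [ 0.5661 -0.3277] size [0.1963 0.1291] ang 6.8 circ [ 0.572  -0.3218] 0.1075
side walls 1255 mean [ 0.5291 -0.3301] rect c [ 0.5312 -0.3283] size [0.2706 0.1224] ang 6.7 circ [ 0.5307 -0.3279] 0.147
screw handle 517 mean [ 0.7678 -0.1714] rect c [ 0.7691 -0.1703] size [0.0231 0.0933] ang 5.5 circ [ 0.7691 -0.1705] 0.0472
table z 0.0006086871119220243
```

>>> play_rows --pt "57.0 -48.1 0 0 0 14.1" --pt "57.0 -48.1 0 0 0 14.1" --pt "57.0 -48.1 0 0 0 14.1" --pt "57.0 -48.1 0 0 0 14.1" --pt "57.0 -48.1 0 0 0 14.1" --pt "57.0 -48.1 0 0 0 14.1" --pt "57.0 -48.1 0 0 0 14.1" --pt "57.0 -48.1 0 0 0 14.1" --pt "57.0 -48.1 0 0 0 14.1" --pt "57.0 -48.1 0 0 0 14.1" --pt "57.0 -48.1 0 0 0 14.1" --pt "57.0 -48.1 0 0 0 14.1" --grip 0 --grip_force 60

```text
clock: 1.6
eef_pos: [0.6008, -0.0474, 0.2479]
tcp_rot: [180.0, 0.0, 0.0]
wrist_force: [0.9, -0.2, 0.4]
width: 1.0
gripper_force: 0.0
```

>>> play_rows --pt "0 0 4 0 0 0" --pt "0 0 8 0 0 0" --pt "0 0 11 0 0 0" --pt "0 0 13 0 0 0" --pt "0 0 14.5 0 0 0" --pt "0 0 15.3 0 0 0" --pt "0 0 15.8 0 0 0" --pt "0 0 15.8 0 0 0" --pt "0 0 15.8 0 0 0"

```text
clock: 2.72
eef_pos: [0.6007, -0.0496, 0.0911]
tcp_rot: [180.0, -0.1, -0.0]
wrist_force: [0.5, -0.2, -0.7]
width: 0.997
gripper_force: 0.0
```

>>> play_rows --pt "0 0 0 0 0 0" --pt "0 0 0 0 0 0" --pt "0 0 0 0 0 0" --pt "0 0 0 0 0 0" --pt "0 0 0 0 0 0" --pt "0 0 0 0 0 0" --pt "0 0 0 0 0 0" --pt "0 0 0 0 0 0" --grip 1 --grip_force 60

```text
clock: 3.72
eef_pos: [0.6003, -0.0496, 0.0905]
tcp_rot: [180.0, -0.0, -0.0]
wrist_force: [-0.3, -0.3, 1.5]
width: 0.291
gripper_force: 58.8
```

>>> play_rows --pt "0 0 -1 0 0 0" --pt "0 0 -4 0 0 0" --pt "0 0 -8 0 0 0" --pt "-0.8 1.5 -12 0 0 0" --pt "-2.5 4.9 -13 0 0 0" --pt "-4.6 9 -13 0 0 0" --pt "-6.8 13.2 -13 0 0 0" --pt "-9 17.4 -13 0 0 0" --pt "-11.2 21.6 -13 0 0 0" --pt "-13 25.3 -13 0 0 0" --pt "-14.3 27.7 -13 0 0 0" --pt "-14.8 28.7 -13 0 0 0"

```text
clock: 5.22
eef_pos: [0.4509, -0.3372, 0.2199]
tcp_rot: [-179.9, 0.0, -0.1]
wrist_force: [-0.0, -0.1, -2.3]
width: 0.287
gripper_force: 59.1
```

>>> play_rows --pt "0 0 2 0 0 0" --pt "0 0 5 0 0 0" --pt "0 0 8 0 0 0" --pt "0 0 10.5 0 0 0" --pt "0 0 12 0 0 0" --pt "0 0 12.6 0 0 0" --pt "0 0 12.9 0 0 0" --pt "0 0 12.9 0 0 0" --pt "0 0 12.9 0 0 0"

```text
clock: 6.35
eef_pos: [0.4526, -0.3369, 0.0923]
tcp_rot: [179.9, -0.1, -0.0]
wrist_force: [0.2, -0.4, -2.6]
width: 0.288
gripper_force: 59.2
```

>>> play_rows --pt "0 0 0.1 0 0 0" --pt "0 0 0.1 0 0 0" --pt "0 0 0.1 0 0 0" --pt "0 0 0.1 0 0 0"

```text
clock: 6.85
eef_pos: [0.4521, -0.3366, 0.0906]
tcp_rot: [180.0, -0.0, -0.0]
wrist_force: [0.3, -0.2, -1.1]
width: 0.289
gripper_force: 59.2
```

>>> play_rows --pt "0 0 0 0 0 0" --pt "0 0 0 0 0 0" --pt "0 0 0 0 0 0" --pt "0 0 0 0 0 0" --pt "0 0 0 0 0 0" --pt "0 0 -2 0 0 0" --pt "0 0 -6 0 0 0" --pt "0 0 -11 0 0 0" --pt "0 0 -13 0 0 0" --grip 0

```text
clock: 7.98
eef_pos: [0.4535, -0.3376, 0.2241]
tcp_rot: [179.8, -0.3, -0.0]
wrist_force: [-0.5, -0.7, -0.6]
width: 0.997
gripper_force: 0.0
```

>>> play_rows --pt "0.5 -2 0 0 0 0" --pt "1.6 -6 0 0 0 0" --pt "3 -11 0 0 0 0" --pt "4.5 -16.5 0 0 0 0" --pt "6 -22 0 0 0 0" --pt "7.4 -27 0 0 0 0" --pt "8.6 -31.5 0 0 0 0" --pt "9.2 -33.5 0 0 0 0" --pt "9.35 -34.2 0 0 0 0" --pt "9.35 -34.2 2 0 0 0" --pt "9.35 -34.2 5 0 0 0" --pt "9.35 -34.2 8 0 0 0"

```text
clock: 9.48
eef_pos: [0.5442, 0.0053, 0.1381]
tcp_rot: [180.0, 0.1, -0.1]
wrist_force: [0.8, 0.4, 0.6]
width: 1.004
gripper_force: 0.0
```

>>> play_rows --pt "0 0 2 0 0 0" --pt "0 0 3.5 0 0 0" --pt "0 0 4.5 0 0 0" --pt "0 0 5 0 0 0" --pt "0 0 5.2 0 0 0" --pt "0 0 5.2 0 0 0" --pt "0 0 5.2 0 0 0"

```text
clock: 10.35
eef_pos: [0.5461, 0.0055, 0.0889]
tcp_rot: [180.0, -0.1, -0.0]
wrist_force: [0.1, 0.4, -0.3]
width: 1.0
gripper_force: 0.0
```

>>> play_rows --pt "0 0 0 0 0 0" --pt "0 0 0 0 0 0" --pt "0 0 0 0 0 0" --pt "0 0 0 0 0 0" --pt "0 0 0 0 0 0" --pt "0 0 0 0 0 0" --pt "0 0 0 0 0 0" --pt "0 0 0 0 0 0" --grip 1 --grip_force 60

```text
clock: 11.35
eef_pos: [0.5458, 0.0054, 0.0885]
tcp_rot: [180.0, -0.0, -0.0]
wrist_force: [0.1, -2.1, 3.8]
width: 0.416
gripper_force: 60.2
```

>>> play_rows --pt "0 0 -1 0 0 0" --pt "0 0 -4 0 0 0" --pt "0 0 -8 0 0 0" --pt "-0.1 1.5 -12 0 0 0" --pt "-0.2 5.5 -13 0 0 0" --pt "-0.5 10.5 -13 0 0 0" --pt "-0.7 16 -13 0 0 0" --pt "-0.9 21 -13 0 0 0" --pt "-1.1 26 -13 0 0 0" --pt "-1.3 30 -13 0 0 0" --pt "-1.4 32.5 -13 0 0 0" --pt "-1.45 33.3 -13 0 0 0"

```text
clock: 12.85
eef_pos: [0.5306, -0.328, 0.2176]
tcp_rot: [-179.9, 0.1, -0.1]
wrist_force: [0.5, 1.1, -4.1]
width: 0.413
gripper_force: 60.6
```

>>> play_rows --pt "0 0 2 0 0 0" --pt "0 0 5 0 0 0" --pt "0 0 8 0 0 0" --pt "0 0 10.5 0 0 0" --pt "0 0 12 0 0 0" --pt "0 0 12.6 0 0 0" --pt "0 0 12.9 0 0 0" --pt "0 0 13 0 0 0" --pt "0 0 13 0 0 0" --pt "0 0 13 0 0 0" --pt "0 0 13 0 0 0"

```text
clock: 14.22
eef_pos: [0.5311, -0.3276, 0.0887]
tcp_rot: [180.0, -0.0, -0.0]
wrist_force: [1.2, 0.5, -4.2]
width: 0.416
gripper_force: 60.6
```

>>> play_rows --pt "0 0 0 0 0 0" --pt "0 0 0 0 0 0" --pt "0 0 0 0 0 0" --pt "0 0 0 0 0 0" --pt "0 0 0 0 0 0" --pt "0 0 -2 0 0 0" --pt "0 0 -6 0 0 0" --pt "0 0 -11 0 0 0" --pt "0 0 -13 0 0 0" --grip 0

```text
clock: 15.35
eef_pos: [0.533, -0.3288, 0.224]
tcp_rot: [179.7, -0.4, -0.0]
wrist_force: [0.5, -1.3, 0.2]
width: 0.998
gripper_force: 0.0
```

>>> play_rows --pt "0.4 -2.5 0 0 0 0" --pt "1.3 -7.5 0 0 0 0" --pt "2.3 -13 0 0 0 0" --pt "3.3 -18.5 0 0 0 0" --pt "4.2 -24 0 0 0 0" --pt "5.2 -29.5 0 0 0 0" --pt "6.1 -34.5 0 0 0 0" --pt "6.6 -37.7 0 0 0 0" --pt "6.85 -38.9 0 0 0 0" --pt "6.85 -38.9 2 0 0 0" --pt "6.85 -38.9 5 0 0 0" --pt "6.85 -38.9 8 0 0 0"

```text
clock: 16.85
eef_pos: [0.5983, 0.0599, 0.1356]
tcp_rot: [180.0, 0.1, -0.1]
wrist_force: [0.2, -0.5, -0.2]
width: 1.001
gripper_force: 0.0
```

>>> play_rows --pt "0 0 2 0 0 0" --pt "0 0 3.5 0 0 0" --pt "0 0 4.5 0 0 0" --pt "0 0 5 0 0 0" --pt "0 0 5 0 0 0" --pt "0 0 5 0 0 0" --pt "0 0 5 0 0 0"

```text
clock: 17.73
eef_pos: [0.6002, 0.0616, 0.0891]
tcp_rot: [-180.0, -0.1, -0.0]
wrist_force: [-0.2, 0.3, 0.2]
width: 1.001
gripper_force: 0.0
```

>>> play_rows --pt "0 0 0 0 0 0" --pt "0 0 0 0 0 0" --pt "0 0 0 0 0 0" --pt "0 0 0 0 0 0" --pt "0 0 0 0 0 0" --pt "0 0 0 0 0 0" --pt "0 0 0 0 0 0" --pt "0 0 0 0 0 0" --grip 1 --grip_force 60

```text
clock: 18.73
eef_pos: [0.5999, 0.0615, 0.0886]
tcp_rot: [180.0, -0.0, -0.0]
wrist_force: [0.5, -0.4, 4.0]
width: 0.45
gripper_force: 60.8
```

>>> play_rows --pt "0 0 -2 0 0 0" --pt "0 0 -6.5 0 0 0" --pt "0 1 -11.5 0 0 0" --pt "0.1 4 -13 0 0 0" --pt "0.2 9 -13 0 0 0" --pt "0.3 14 -13 0 0 0" --pt "0.5 19.5 -13 0 0 0" --pt "0.7 25 -13 0 0 0" --pt "0.8 30 -13 0 0 0" --pt "1 34.5 -13 0 0 0" --pt "1.1 37 -13 0 0 0" --pt "1.1 37.9 -13 0 0 0"

```text
clock: 20.23
eef_pos: [0.61, -0.3181, 0.2178]
tcp_rot: [-179.9, 0.1, -0.1]
wrist_force: [-0.2, 0.9, -4.0]
width: 0.453
gripper_force: 61.2
```

>>> play_rows --pt "0 0 2 0 0 0" --pt "0 0 5 0 0 0" --pt "0 0 8 0 0 0" --pt "0 0 10.5 0 0 0" --pt "0 0 12 0 0 0" --pt "0 0 12.6 0 0 0" --pt "0 0 12.9 0 0 0" --pt "0 0 13.05 0 0 0" --pt "0 0 13.05 0 0 0" --pt "0 0 13.05 0 0 0" --pt "0 0 13.05 0 0 0"

```text
clock: 21.6
eef_pos: [0.6111, -0.3179, 0.0888]
tcp_rot: [180.0, -0.1, -0.0]
wrist_force: [0.8, 0.5, -0.9]
width: 0.455
gripper_force: 61.4
```

>>> play_rows --pt "0 0 0 0 0 0" --pt "0 0 0 0 0 0" --pt "0 0 0 0 0 0" --pt "0 0 0 0 0 0" --pt "0 0 0 0 0 0" --pt "0 0 -2 0 0 0" --pt "0 0 -6 0 0 0" --pt "0 0 -11 0 0 0" --pt "0 0 -13.05 0 0 0" --grip 0

```text
clock: 22.72
eef_pos: [0.6125, -0.3186, 0.2244]
tcp_rot: [179.8, -0.4, -0.0]
wrist_force: [0.5, -0.3, 0.2]
width: 1.002
gripper_force: 0.0
```

```bash
python3 - <<'E'
from h import *
im,d,P=cloud("top"); cv2.imwrite("pics/top1.png",im[...,::-1])
comps(P,.095,.12,(.3,.75,-.45,.15),"tops",60)
comps(P,.03,.043,(.55,.64,-.05,.05),"weight",60)
E
```

```text
tops 496 mean [ 0.6096 -0.3153] rect c [ 0.6105 -0.317 ] size [0.0382 0.039 ] ang 9.2 circ [ 0.6105 -0.3171] 0.0202
   z 0.1092 uv [520. 253.]
tops 566 mean [ 0.5304 -0.3251] rect c [ 0.5311 -0.327 ] size [0.0373 0.0365] ang 88.2 circ [ 0.5313 -0.3276] 0.0247
   z 0.1094 uv [521. 301.]
tops 252 mean [ 0.4527 -0.3344] rect c [ 0.4531 -0.3362] size [0.024  0.0254] ang 12.7 circ [ 0.453  -0.3363] 0.0132
   z 0.1091 uv [523. 350.]
weight 560 mean [0.6001 0.0067] rect c [0.6005 0.0071] size [0.0478 0.0483] ang 9.3 circ [0.6011 0.0069] 0.0253
   z 0.0364 uv [329. 235.]
```

View pics/top1.png

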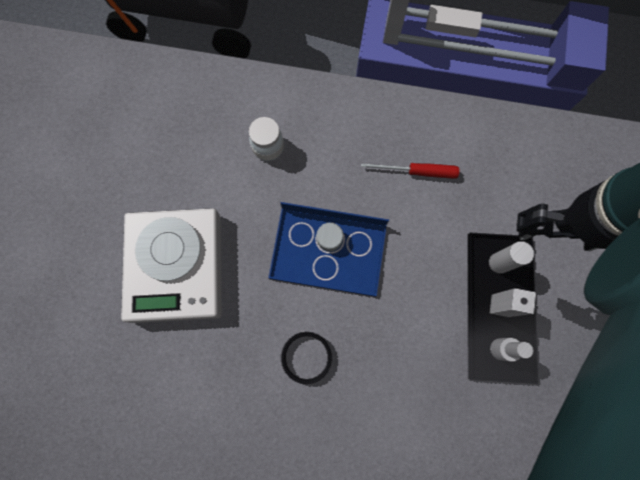

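Top view: the tools stand in the side tray, tops at (520,253), (521,301) and (523,350). The weight is alone in the storage tray at (329,235). Next I fetch it.

>>> play_rows --pt "0 -2.5 0 0 0 0" --pt "-0.2 -7.5 0 0 0 0" --pt "-0.4 -13 0 0 0 0" --pt "-0.6 -18.5 0 0 0 0" --pt "-0.8 -24 0 0 0 0" --pt "-0.9 -29 0 0 0 0" --pt "-0.95 -31.8 0 0 0 0" --pt "-0.95 -32.5 0 0 0 0" --pt "-0.95 -32.5 2 0 0 0" --pt "-0.95 -32.5 5 0 0 0" --pt "-0.95 -32.5 9 0 0 0" --pt "-0.95 -32.5 12 0 0 0"

```text
clock: 24.28
eef_pos: [0.5989, 0.006, 0.0943]
tcp_rot: [180.0, 0.2, -0.1]
wrist_force: [0.0, 0.6, 0.5]
width: 1.001
gripper_force: 0.0
```

>>> play_rows --pt "0 0 2 0 0 0" --pt "0 0 3.5 0 0 0" --pt "0 0 5 0 0 0" --pt "0 0 6 0 0 0" --pt "0 0 6.6 0 0 0" --pt "0 0 6.8 0 0 0" --pt "0 0 6.8 0 0 0" --pt "0 0 6.8 0 0 0"

```text
clock: 25.28
eef_pos: [0.6016, 0.0076, 0.0309]
tcp_rot: [180.0, -0.1, -0.0]
wrist_force: [-0.3, 0.6, -1.1]
width: 1.0
gripper_force: 0.0
```

>>> play_rows --pt "0 0 0 0 0 0" --pt "0 0 0 0 0 0" --pt "0 0 0 0 0 0" --pt "0 0 0 0 0 0" --pt "0 0 0 0 0 0" --pt "0 0 0 0 0 0" --pt "0 0 0 0 0 0" --pt "0 0 0 0 0 0" --grip 1 --grip_force 70

```text
clock: 26.28
eef_pos: [0.6017, 0.0074, 0.0312]
tcp_rot: [180.0, -0.1, -0.0]
wrist_force: [-0.8, -0.6, 5.1]
width: 0.558
gripper_force: 72.7
```

>>> play_rows --pt "0 0 -1.5 0 0 0" --pt "0 0 -5 0 0 0" --pt "0 0 -9 0 0 0" --pt "-0.4 -1.5 -12 0 0 0" --pt "-1.5 -5 -12 0 0 0" --pt "-2.8 -9.5 -12 0 0 0" --pt "-4.1 -14 -12 0 0 0" --pt "-5.5 -19 -12 0 0 0" --pt "-6.8 -23.5 -12 0 0 0" --pt "-7.7 -27 -12 0 0 0" --pt "-8.05 -28.2 -12 0 0 0" --pt "-8.05 -28.2 -12 0 0 0"

```text
clock: 27.78
eef_pos: [0.5199, 0.2897, 0.1498]
tcp_rot: [179.9, 0.1, 0.1]
wrist_force: [0.3, -0.6, -3.6]
width: 0.558
gripper_force: 73.4
```

>>> play_rows --pt "0 0 1 0 0 0" --pt "0 0 2.5 0 0 0" --pt "0 0 4 0 0 0" --pt "0 0 5 0 0 0" --pt "0 0 5.6 0 0 0" --pt "0 0 5.9 0 0 0" --pt "0 0 6.05 0 0 0" --pt "0 0 6.1 0 0 0" --pt "0 0 6.1 0 0 0" --pt "0 0 6.1 0 0 0" --pt "0 0 6.1 0 0 0"

```text
clock: 29.15
eef_pos: [0.5207, 0.2896, 0.0895]
tcp_rot: [-180.0, -0.0, -0.0]
wrist_force: [-0.2, -0.7, -3.4]
width: 0.558
gripper_force: 73.4
```

>>> play_rows --pt "0 0 0.05 0 0 0" --pt "0 0 0.05 0 0 0" --pt "0 0 0.05 0 0 0" --pt "0 0 0.05 0 0 0"

```text
clock: 29.65
eef_pos: [0.5208, 0.2896, 0.0893]
tcp_rot: [-180.0, -0.0, -0.0]
wrist_force: [-2.0, -1.1, 1.6]
width: 0.554
gripper_force: 73.9
```

>>> play_rows --pt "0 0 0 0 0 0" --pt "0 0 0 0 0 0" --pt "0 0 0 0 0 0" --pt "0 0 0 0 0 0" --pt "0 0 0 0 0 0" --pt "0 0 -1.5 0 0 0" --pt "0 0 -4 0 0 0" --pt "0 0 -8 0 0 0" --pt "0 0 -12 0 0 0" --pt "0 0 -13 0 0 0" --grip 0

```text
clock: 30.9
eef_pos: [0.5228, 0.2907, 0.2238]
tcp_rot: [-179.8, -0.4, -0.0]
wrist_force: [-0.1, -0.0, 0.4]
width: 1.002
gripper_force: 0.0
```

```bash
python3 - <<'E'
from h import *
im,d,P=cloud("top"); im2,d2,P2=cloud("side")
comps(P,.088,.102,(.45,.6,.2,.36),"weight top",60)
comps(P2,.088,.102,(.45,.6,.2,.36),"weight side",60)
cv2.imwrite("pics/m.png",np.hstack([im[150:400,80:380],im2[230:480,100:400]])[...,::-1])
E
```

```text
weight top 566 mean [0.5167 0.288 ] rect c [0.517  0.2891] size [0.0426 0.0496] ang 13.5 circ [0.5198 0.2897] 0.0252
   z 0.0943 uv [160. 247.]
weight side 845 mean [0.5188 0.2942] rect c [0.5201 0.2926] size [0.0491 0.0491] ang 52.5 circ [0.5208 0.2921] 0.0255
   z 0.094 uv [213. 301.]
```

View pics/m.png

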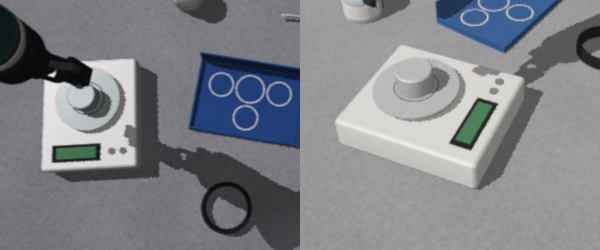

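The weight stands on the pan inside the dark circle: top-crop about (84,95), side-crop about (415,75), within about 2 mm of the middle. Now I return the tools, round mandrel first.

>>> play_rows --pt "0.4 2.5 0 0 0 0" --pt "1.1 7.5 0 0 0 0" --pt "2 13.3 0 0 0 0" --pt "2.8 19.2 0 0 0 0" --pt "3.7 25.2 0 0 0 0" --pt "4.6 31.2 0 0 0 0" --pt "5.5 37.2 0 0 0 0" --pt "6.4 43.2 0 0 0 0" --pt "7.3 49.2 0 0 0 0" --pt "8.2 55 0 0 0 0" --pt "8.8 59.2 0 0 0 0" --pt "9 60.7 0 0 0 0"

```text
clock: 32.5
eef_pos: [0.6092, -0.3195, 0.216]
tcp_rot: [-179.9, 0.2, -0.2]
wrist_force: [-0.1, 1.0, -0.1]
width: 0.994
gripper_force: 0.0
```

>>> play_rows --pt "0 0 0 0 0 0" --pt "0 0 2.5 0 0 0" --pt "0 0 6 0 0 0" --pt "0 0 9 0 0 0" --pt "0 0 11 0 0 0" --pt "0 0 12.5 0 0 0" --pt "0 0 13 0 0 0" --pt "0 0 13 0 0 0" --pt "0 0 13 0 0 0" --pt "0 0 13 0 0 0"

```text
clock: 33.75
eef_pos: [0.6111, -0.3179, 0.0899]
tcp_rot: [179.9, -0.1, -0.0]
wrist_force: [-0.1, -0.6, 0.3]
width: 0.997
gripper_force: 0.0
```

>>> play_rows --pt "0 0 0 0 0 0" --pt "0 0 0 0 0 0" --pt "0 0 0 0 0 0" --pt "0 0 0 0 0 0" --pt "0 0 0 0 0 0" --pt "0 0 0 0 0 0" --pt "0 0 0 0 0 0" --pt "0 0 0 0 0 0" --grip 1 --grip_force 60

```text
clock: 34.75
eef_pos: [0.6108, -0.3177, 0.0892]
tcp_rot: [180.0, -0.0, -0.0]
wrist_force: [0.2, -1.6, 4.0]
width: 0.457
gripper_force: 60.8
```

>>> play_rows --pt "0 0 -2 0 0 0" --pt "0 0 -6.5 0 0 0" --pt "0 -1 -11.5 0 0 0" --pt "-0.1 -4 -13 0 0 0" --pt "-0.2 -9 -13 0 0 0" --pt "-0.3 -14 -13 0 0 0" --pt "-0.5 -19.5 -13 0 0 0" --pt "-0.7 -25 -13 0 0 0" --pt "-0.8 -30 -13 0 0 0" --pt "-1 -34.5 -13 0 0 0" --pt "-1.1 -37 -13 0 0 0" --pt "-1.1 -37.9 -13 0 0 0"

```text
clock: 36.25
eef_pos: [0.5986, 0.0632, 0.2185]
tcp_rot: [-180.0, 0.1, 0.1]
wrist_force: [-0.6, -0.4, -2.9]
width: 0.454
gripper_force: 61.2
```

>>> play_rows --pt "0 0 2 0 0 0" --pt "0 0 5 0 0 0" --pt "0 0 8 0 0 0" --pt "0 0 10.5 0 0 0" --pt "0 0 12 0 0 0" --pt "0 0 12.6 0 0 0" --pt "0 0 12.9 0 0 0" --pt "0 0 13.05 0 0 0" --pt "0 0 13.05 0 0 0" --pt "0 0 13.05 0 0 0" --pt "0 0 13.05 0 0 0"

```text
clock: 37.62
eef_pos: [0.6003, 0.0616, 0.0892]
tcp_rot: [-180.0, -0.1, -0.0]
wrist_force: [0.5, -0.7, -0.9]
width: 0.453
gripper_force: 61.4
```

>>> play_rows --pt "0 0 0 0 0 0" --pt "0 0 0 0 0 0" --pt "0 0 0 0 0 0" --pt "0 0 0 0 0 0" --pt "0 0 0 0 0 0" --pt "0 0 -2 0 0 0" --pt "0 0 -6 0 0 0" --pt "0 0 -11 0 0 0" --pt "0 0 -13.05 0 0 0" --grip 0

```text
clock: 38.75
eef_pos: [0.6019, 0.0617, 0.2244]
tcp_rot: [-180.0, -0.4, -0.0]
wrist_force: [0.8, -0.6, 0.4]
width: 0.999
gripper_force: 0.0
```

>>> play_rows --pt "-0.4 2.5 0 0 0 0" --pt "-1.3 7.5 0 0 0 0" --pt "-2.3 13 0 0 0 0" --pt "-3.3 18.5 0 0 0 0" --pt "-4.2 24 0 0 0 0" --pt "-5.2 29.5 0 0 0 0" --pt "-6.1 34.5 0 0 0 0" --pt "-6.6 37.7 0 0 0 0" --pt "-6.85 38.9 0 0 0 0" --pt "-6.85 38.9 2 0 0 0" --pt "-6.85 38.9 5 0 0 0" --pt "-6.85 38.9 8 0 0 0"

```text
clock: 40.25
eef_pos: [0.5308, -0.3251, 0.1366]
tcp_rot: [-179.9, 0.1, 0.1]
wrist_force: [-0.9, 0.4, 1.1]
width: 0.998
gripper_force: 0.0
```

>>> play_rows --pt "0 0 2 0 0 0" --pt "0 0 3.5 0 0 0" --pt "0 0 4.5 0 0 0" --pt "0 0 5 0 0 0" --pt "0 0 5 0 0 0" --pt "0 0 5 0 0 0" --pt "0 0 5 0 0 0"

```text
clock: 41.12
eef_pos: [0.5314, -0.3278, 0.0896]
tcp_rot: [180.0, -0.1, -0.0]
wrist_force: [0.4, -0.5, -0.3]
width: 1.001
gripper_force: 0.0
```

>>> play_rows --pt "0 0 0 0 0 0" --pt "0 0 0 0 0 0" --pt "0 0 0 0 0 0" --pt "0 0 0 0 0 0" --pt "0 0 0 0 0 0" --pt "0 0 0 0 0 0" --pt "0 0 0 0 0 0" --pt "0 0 0 0 0 0" --grip 1 --grip_force 60

```text
clock: 42.12
eef_pos: [0.5312, -0.3276, 0.089]
tcp_rot: [180.0, -0.0, -0.0]
wrist_force: [-0.9, -1.5, 2.2]
width: 0.414
gripper_force: 60.5
```

>>> play_rows --pt "0 0 -2 0 0 0" --pt "0 0 -6.5 0 0 0" --pt "0 0 -11.5 0 0 0" --pt "0.1 -1.5 -13 0 0 0" --pt "0.2 -5.5 -13 0 0 0" --pt "0.5 -10.5 -13 0 0 0" --pt "0.7 -16 -13 0 0 0" --pt "0.9 -21 -13 0 0 0" --pt "1.1 -26 -13 0 0 0" --pt "1.3 -30 -13 0 0 0" --pt "1.4 -32.5 -13 0 0 0" --pt "1.45 -33.3 -13 0 0 0"

```text
clock: 43.62
eef_pos: [0.5437, 0.0079, 0.217]
tcp_rot: [-180.0, 0.2, 0.1]
wrist_force: [-0.0, -0.8, -3.6]
width: 0.416
gripper_force: 61.0
```

>>> play_rows --pt "0 0 2 0 0 0" --pt "0 0 5 0 0 0" --pt "0 0 8 0 0 0" --pt "0 0 10.5 0 0 0" --pt "0 0 12 0 0 0" --pt "0 0 12.6 0 0 0" --pt "0 0 12.9 0 0 0" --pt "0 0 13.05 0 0 0" --pt "0 0 13.05 0 0 0" --pt "0 0 13.05 0 0 0" --pt "0 0 13.05 0 0 0"

```text
clock: 45.0
eef_pos: [0.5462, 0.0056, 0.089]
tcp_rot: [180.0, -0.1, -0.0]
wrist_force: [-0.2, -0.3, -1.4]
width: 0.415
gripper_force: 61.1
```

>>> play_rows --pt "0 0 0 0 0 0" --pt "0 0 0 0 0 0" --pt "0 0 0 0 0 0" --pt "0 0 0 0 0 0" --pt "0 0 0 0 0 0" --pt "0 0 -2 0 0 0" --pt "0 0 -6 0 0 0" --pt "0 0 -11 0 0 0" --pt "0 0 -13.05 0 0 0" --grip 0

```text
clock: 46.12
eef_pos: [0.5474, 0.0055, 0.2226]
tcp_rot: [180.0, -0.3, -0.0]
wrist_force: [-0.3, -0.5, -0.3]
width: 1.0
gripper_force: 0.0
```

>>> play_rows --pt "-0.5 2 0 0 0 0" --pt "-1.6 6 0 0 0 0" --pt "-3 11 0 0 0 0" --pt "-4.5 16.5 0 0 0 0" --pt "-6 22 0 0 0 0" --pt "-7.4 27 0 0 0 0" --pt "-8.6 31.5 0 0 0 0" --pt "-9.2 33.5 0 0 0 0" --pt "-9.35 34.2 0 0 0 0" --pt "-9.35 34.2 2 0 0 0" --pt "-9.35 34.2 5 0 0 0" --pt "-9.35 34.2 8 0 0 0"

```text
clock: 47.62
eef_pos: [0.452, -0.3343, 0.1365]
tcp_rot: [-179.9, 0.0, 0.1]
wrist_force: [0.3, 0.6, 0.4]
width: 1.001
gripper_force: 0.0
```

>>> play_rows --pt "0 0 2 0 0 0" --pt "0 0 3.5 0 0 0" --pt "0 0 4.5 0 0 0" --pt "0 0 4.85 0 0 0" --pt "0 0 4.85 0 0 0" --pt "0 0 4.85 0 0 0" --pt "0 0 4.85 0 0 0"

```text
clock: 48.5
eef_pos: [0.4524, -0.3368, 0.091]
tcp_rot: [180.0, -0.1, -0.0]
wrist_force: [-0.1, -0.2, -0.2]
width: 0.996
gripper_force: 0.0
```

>>> play_rows --pt "0 0 0 0 0 0" --pt "0 0 0 0 0 0" --pt "0 0 0 0 0 0" --pt "0 0 0 0 0 0" --pt "0 0 0 0 0 0" --pt "0 0 0 0 0 0" --pt "0 0 0 0 0 0" --pt "0 0 0 0 0 0" --grip 1 --grip_force 60

```text
clock: 49.5
eef_pos: [0.4521, -0.3366, 0.0904]
tcp_rot: [180.0, -0.0, -0.0]
wrist_force: [-0.9, -0.4, 1.1]
width: 0.289
gripper_force: 58.9
```

>>> play_rows --pt "0 0 -2 0 0 0" --pt "0 0 -6.5 0 0 0" --pt "0 0 -11.5 0 0 0" --pt "0.8 -1.5 -13 0 0 0" --pt "2.5 -4.9 -13 0 0 0" --pt "4.6 -9 -13 0 0 0" --pt "6.8 -13.2 -13 0 0 0" --pt "9 -17.4 -13 0 0 0" --pt "11.2 -21.6 -13 0 0 0" --pt "13 -25.3 -13 0 0 0" --pt "14.3 -27.7 -13 0 0 0" --pt "14.8 -28.7 -13 0 0 0"

```text
clock: 51.0
eef_pos: [0.5992, -0.047, 0.2179]
tcp_rot: [-179.9, 0.2, 0.1]
wrist_force: [1.0, -0.3, -1.7]
width: 0.287
gripper_force: 59.4
```

>>> play_rows --pt "0 0 2 0 0 0" --pt "0 0 5 0 0 0" --pt "0 0 8 0 0 0" --pt "0 0 10.5 0 0 0" --pt "0 0 12 0 0 0" --pt "0 0 12.6 0 0 0" --pt "0 0 12.9 0 0 0" --pt "0 0 13.0 0 0 0" --pt "0 0 13.0 0 0 0" --pt "0 0 13.0 0 0 0" --pt "0 0 13.0 0 0 0"

```text
clock: 52.38
eef_pos: [0.6003, -0.0494, 0.0907]
tcp_rot: [180.0, -0.0, -0.0]
wrist_force: [0.1, 0.2, -2.1]
width: 0.289
gripper_force: 59.4
```

>>> play_rows --pt "0 0 0 0 0 0" --pt "0 0 0 0 0 0" --pt "0 0 0 0 0 0" --pt "0 0 0 0 0 0" --pt "0 0 0 0 0 0" --pt "0 0 -2 0 0 0" --pt "0 0 -6 0 0 0" --pt "0 0 -11 0 0 0" --pt "0 2 -13 0 0 0" --pt "0 6 -13 0 0 0" --pt "0 11 -13 0 0 0" --pt "0 16 -13 0 0 0" --grip 0

```text
clock: 53.88
eef_pos: [0.5995, -0.2115, 0.2207]
tcp_rot: [180.0, -0.0, 0.0]
wrist_force: [0.5, 0.7, 0.2]
width: 1.001
gripper_force: 0.0
```

>>> play_rows --pt "0 4 0 0 0 0" --pt "0 7 0 0 0 0" --pt "0 9 0 0 0 0" --pt "0 10 0 0 0 0" --pt "0 10 0 0 0 0" --pt "0 10 0 0 0 0" --pt "0 10 0 0 0 0" --pt "0 10 0 0 0 0"

```text
clock: 54.88
eef_pos: [0.6002, -0.3087, 0.2204]
tcp_rot: [-180.0, -0.0, 0.0]
wrist_force: [0.4, -0.8, -0.0]
width: 1.003
gripper_force: 0.0
```

```bash
python3 - <<'E'
from h import *
im,d,P=cloud("top"); cv2.imwrite("pics/top3.png",im[...,::-1])
comps(P,.095,.12,(.3,.75,-.15,.15),"tops",60)
comps(P,.088,.102,(.45,.6,.2,.36),"weight top",60)
E
```

```text
tops 440 mean [0.5993 0.0606] rect c [0.6001 0.0608] size [0.0386 0.0382] ang 7.1 circ [0.6006 0.0614] 0.0199
   z 0.1094 uv [299. 221.]
tops 196 mean [ 0.5995 -0.0491] rect c [ 0.6003 -0.0493] size [0.0247 0.0251] ang 57.8 circ [ 0.6007 -0.0494] 0.013
   z 0.1092 uv [362. 232.]
tops 478 mean [0.5453 0.0055] rect c [0.5464 0.0056] size [0.0361 0.0367] ang 89.2 circ [0.5464 0.0057] 0.025
   z 0.1096 uv [325. 257.]
weight top 663 mean [0.5197 0.2887] rect c [0.5202 0.2898] size [0.0489 0.0496] ang 7.2 circ [0.5205 0.2896] 0.0254
   z 0.0943 uv [160. 245.]
```

View pics/top3.png

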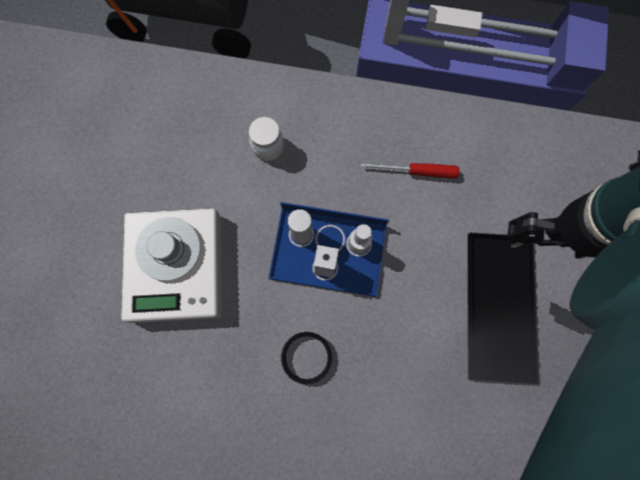

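The final top view shows the tools upright at (299,221), (362,232) and (325,257), within about 1–2 mm of where they started. The weight is on the pan at (160,245), the bystanders look untouched and the arm is clear.

```bash
python3 -c "
from plant import *
print(job_done())"
```

```text
the job is handed in; nothing more can be done
None
```

I handed the job in at about 55 s: the check weight stands on the pan within about 2 mm of its centre, the three tools stand upright within about 2 mm of their starting spots, and the screwdriver, jar and tape roll look undisturbed; no verdict came back.

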